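Open the board shear and lay a stiffener board to its gauge

ROBOT

A 6-joint arm with a two-finger parallel gripper is mounted at the origin on a cart in front of the work surface, level with it; the furniture and walls round the work are solid. World frame = base frame: x ahead of the robot, y to its left, z up, the work surface at z = 0. Lengths are in m, angles in degrees, forces in N, time in s.
With the tool pointing down it reaches from about 0.325 to 0.85 m from the base axis. Payload 15.5 kg.
Tool frame: the origin (TCP) lies midway between the tips of the shut fingers; the grasp point (between the pads) lies 19 mm behind it; y points along the fingers, x is the direction in which the jaws open and shut, and the axes are right-handed (so a half turn about y gives the same grasp; the last joint's range is limited). The gripper opens to 91 mm and grips with 3 to 60 N. Pads are 32 mm wide; open, the fingers measure 118 mm over their backs; the gripper's body (76 mm by 178 mm) begins 60 mm behind the grasp point.
Start: joints at [60.304, 28.281, 77.091, -0, 74.628, -5.472], TCP at [0.256, 0.57, 0.214] pointing down, gripper open.
Joint ranges: [-166.48, 166.48], [-47.26, 123.95], [12.59, 153.08], [-70.14, 250.14], [6.76, 159.57], [-176.63, 176.63]. Speed limits (degrees/s): [108.29, 108.29, 147.25, 172.46, 172.46, 172.46].

INTERFACE

Orientations are given as a 3x3 rotation matrix whose columns are the frame's x, y, z axes.
In Python, from bench import ctrl gives the robot as it stands. The module is installed in compiled form; this text tells all that it offers. Calls block until the motion is done:
- ctrl.goto(position, orientation): joint-space move of the TCP to a pose.
- ctrl.move_l(position, vel=0.15, ori=None, contact_N=None): straight line of the TCP; ori=None keeps the orientation; vel is the mean speed in m/s. With contact_N (N) it stops when the force on the tool has changed by that much, and returns True; else False.
- ctrl.movej(angles): joint-space move.
- ctrl.command_gripper(opening): opening from 0.0 (shut) to 1.0 (fully open); the grip force is fixed at half the most; returns when the fingers have stopped.
- ctrl.sleep(seconds).
- ctrl.ik(position, orientation): joint angles nearest the present ones, or None.
- ctrl.read_camera(name): name is "side" or "top"; returns the picture (384x512x3 uint8, blue, green, red); there is no depth.
- ctrl.camera_params(name): a dict with "fx", "fy", "cx", "cy" (pixels), "pose" (4x4, takes a point from camera to world coordinates). Camera axes: x right, y up, looking along -z (the intrinsics and any distortion apply to the point x, -y, -z); pixel columns grow to the right and rows downward; lengths in m; the calibration is good to about 2 mm. A picture is of the moment at which its call begins. camera_params takes no time and is no camera call.
A pose or a line that the arm cannot do raises ctrl.MotionError and nothing moves.
- ctrl.sign_off(): hands the job in, once; it reports no verdict.
Readings, each from a call of its own:
- ctrl.current_t(): time.
- ctrl.current_q(): joint angles.
- ctrl.current_dq(): joint speeds.
- ctrl.current_effort(): joint torques, N m.
- ctrl.current_tool_pos(): TCP position.
- ctrl.current_eef_rot(): TCP orientation.
- ctrl.current_contact_force(): force on the tool from outside, world axes, zero at the start.
- ctrl.current_wrist_torque(): the same for the moment, N m.
- ctrl.current_grip_width(): opening from 0.0 (shut) to 1.0 (fully open).
Only numpy, scipy, OpenCV 4.12 (cv2) and the standard library are available. Lean on these libraries where they do the work, as an engineer would, in place of code of your own. Each camera call takes 0.05 s, during which the arm holds its last target. There are 200 camera calls.

TASK

Get the board shear ready for a cut, gripping nothing: push its blade arm gently up by the black handle, past the balance point, until it stays raised by itself. Then, with the fingertips, push the brown board flat along the bed, back against the rear fence and right, under the raised blade, until its right end rests against the cut-off gauge. Do not lift the board, shift the gauge or disturb the things lying around.

Things in the scene. Friction and masses are not known exactly. Their poses are not given: they have to be found in the camera images.
- shear: Fixed lever shear with a grey bed on green feet. Origin under the bed's middle at bench height; x points to the rear, y to the left, z up (mm below). Bed: x -110 to 120, y -110 to 110, its top at z = 48. Blade along the right edge (y = -110). Aluminium rear fence: front face at x = 50, 10 mm tall, from y = -105 to 90, along y. In front of the fence the bed is bare.
- blade_arm (a joint): Angle of the blade arm (rad): 0 = down (start), grows as the handle rises and swings to the rear, stop at 1.35. Turns about point pivot. The counterweight (dark disc on a stem at the pivot) balances it at about 0.86: below that the arm falls shut, above it the arm falls up to its stop and stays. The handle needs 2 to 3 N upwards at 0, less as it rises.
- pivot (a point): Centre of the arm's hinge at the bed's right rear corner, at x 100, y -122, z 75 in the shear's frame. The hinge axis is the shear's y axis. The arm (12 mm wide, 22 mm tall) runs from it to the front; the blade hangs up to 40 mm below the arm on its left side and, when down, bars the way off the bed's right edge.
- handle_mid (a point): Middle of the black round handle at the arm's front end, on its axis; moves with the arm. Handle 75 mm long, 28 to 31 mm thick. With the arm down it lies 253 mm in front of and 23 mm above the pivot, 98 mm above the bench, in front of the bed with free space under it, its front end 13 mm higher than its middle. Site axes turn with the arm; with the arm down they equal the shear's.
- fence_face (a point): On the front face of the rear fence at the bed's surface, at x 50, y 0, z 48 in the shear's frame; axes as the shear's.
- gauge_face (a point): Centre of the face (80 mm wide in x, 11 mm of it above the bed's surface) of the cut-off gauge, the upright plate on two rods beyond the bed's right edge; 4 mm above the bed's surface, at x 2 in the shear's frame. The face looks to the left (+y); axes as the shear's. It is clamped 31 to 48 mm beyond the bed's edge and slips only above about 40 N.
- board: Loose stiff brown board on the bed, 96 mm (its x) by 130 mm (its y) by 5 mm thick, 40 to 85 g, with two small dark dots near its left end. Origin in the middle of its underside. Starts left of the blade, up to 30 mm short of the fence and turned up to 0.12 rad against the shear's axes.
- spool_rust: spool of rust-red thread, about 55 mm wide and 55 mm tall, standing; to be left alone
- spool_black: spool of black thread, about 65 mm wide and 45 mm tall, standing; to be left alone
- bone_folder: flat pale folding tool, 31x121x9 mm, lying on the bench in front; to be left alone
- marker: red and white marker pen, 17x135x16 mm, lying on the bench; to be left alone
- mallet: wooden mallet, 68x218x68 mm, lying on the bench on the left; to be left alone
- beeswax: yellow block of wax, 35x52x19 mm, on the bench; to be left alone

How it is judged (in metres and radians):
On the way:
1. the blade arm stands raised by itself, let go by the robot (value of joint blade_arm above 1.2 rad and velocity of joint blade_arm between -0.05 and 0.05 rad/s and contact force between the fingers and blade_arm below 0.3 N), for 0.3 s.
At the end, for the whole second after the job is handed in: The arm stays raised (above 1.2 rad). The board lies flat on the bed at rest, its rear edge within 3 mm of the fence, its right end within 3 mm of the gauge, square to within 0.04 rad (value of joint blade_arm above 1.2 rad and velocity of joint blade_arm between -0.05 and 0.05 rad/s and x of board in the frame of shear above -0.001 m and z of board in the frame of shear between 0.045 and 0.053 m and angle between the y axis of board and the y axis of shear, either way round below 0.04 rad and y of board in the frame of gauge_face below 0.068 m and linear speed of board below 0.01 m/s); the robot touches nothing.
It fails at once if the board is lifted more than 12 mm off the bed (z of board in the frame of shear above 0.06 m).
It fails at once if the gauge is shifted by more than 4 mm (distance of gauge_face from where it was at the start of the episode above 0.004 m).
It fails at once if the blade arm is gripped or forced (more than 30 N from the fingers) (contact force between the fingers and blade_arm above 30 N).
It fails at once if one of the things around is moved by more than 20 mm (distance of any of spool_rust, spool_black, bone_folder, marker, mallet, beeswax from where it was at the start of the episode above 0.02 m).
It also fails if it takes over 72 s, if anything falls off the work surface, if the arm or the gripper's body presses on something with over 40 N, if the wrist force passes 120 N, or if a joint passes its speed limit or range.

## Working session

There is one attempt and no reset: what is moved stays moved. The work goes in short steps, each a Python script; the robot and the scene stay as the last script left them, time stands still between calls to the robot, and variables do not carry over. Pictures are saved under pics/ and viewed, on a budget of 10 in all, crops included, one or two more only if the job needs it, and the job is handed in when it is done.

```bash
mkdir -p pics
python3 - <<'E'
from bench import ctrl
import cv2,numpy as np
for n in("side","top"):
    cv2.imwrite(f"pics/{n}0.png",ctrl.read_camera(n)); p=ctrl.camera_params(n)
    print(n,{k:np.round(v,4).tolist() if k=='pose' else v for k,v in p.items()})
print(ctrl.current_t(),ctrl.current_eef_rot())
E
```

```text
side {'fx': 355.80242084338, 'fy': 355.80242084338, 'cx': 263.40760355485685, 'cy': 190.82423070117764, 'pose': [[-0.6164, -0.6219, 0.4829, 1.0813], [0.7874, -0.4929, 0.3703, 0.6264], [0.0077, 0.6085, 0.7935, 0.8985], [0.0, 0.0, 0.0, 1.0]]}
top {'fx': 452.03393074904653, 'fy': 452.03393074904653, 'cx': 258.4967645864875, 'cy': 196.768842688286, 'pose': [[0.0689, 0.9763, -0.2051, 0.3051], [-0.9976, 0.0683, -0.0103, 0.2569], [0.004, 0.2053, 0.9787, 1.2981], [0.0, 0.0, 0.0, 1.0]]}
0.1 [[ 4.10321933e-01 -5.46278364e-04 -9.11940575e-01]
 [ 9.11940112e-01 -9.26905023e-04  4.10322280e-01]
 [-1.06943248e-03 -9.99999421e-01  1.17843692e-04]]
```

View pics/side0.png

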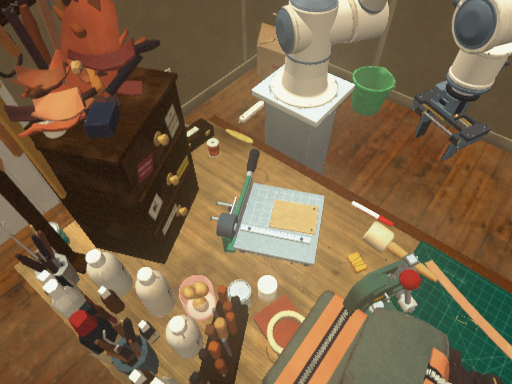

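View pics/top0.png

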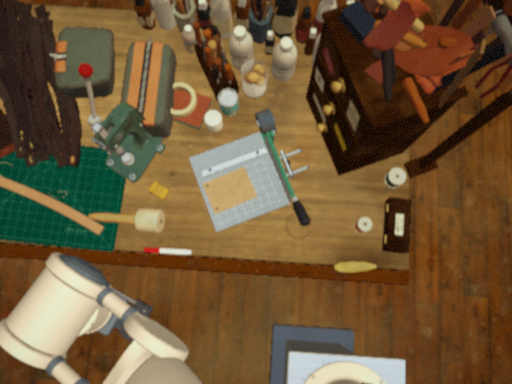

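The top picture shows the bed with corners near (190,157), (222,228), (290,207), the handle near (300,212) and the gauge rods near (290,160). The bench edge is around row 260. Next I'll enlarge this area and measure by mask.

```bash
cat > h.py <<'E'
import cv2,numpy as np
from bench import ctrl
def ray(n,u,v,z):
    p=ctrl.camera_params(n);P=p['pose']
    d=P[:3,:3]@np.array([(u-p['cx'])/p['fx'],-(v-p['cy'])/p['fy'],-1]);o=P[:3,3]
    return o+d*(z-o[2])/d[2]
def proj(n,X):
    p=ctrl.camera_params(n);P=p['pose'];c=P[:3,:3].T@(np.asarray(X)-P[:3,3])
    return np.array([p['cx']+p['fx']*c[0]/-c[2],p['cy']-p['fy']*c[1]/-c[2]])
def brown(im,roi):
    h=cv2.cvtColor(im,cv2.COLOR_BGR2HSV)
    m=cv2.inRange(h,(10,70,120),(30,255,255));k=np.zeros_like(m);x0,y0,x1,y1=roi;k[y0:y1,x0:x1]=m[y0:y1,x0:x1]
    return k
E
python3 - <<'E'
from h import *
im=cv2.imread('pics/top0.png')
x0,y0=175,100
c=cv2.resize(im[y0:y0+135,x0:x0+145],None,fx=4,fy=4,interpolation=cv2.INTER_CUBIC)
im2=cv2.imread('pics/side0.png')
c2=cv2.resize(im2[140:270,205:335],None,fx=4,fy=4,interpolation=cv2.INTER_CUBIC)
cv2.imwrite('pics/c0.png',c)
cv2.imwrite('pics/c1.png',c2)
h=cv2.cvtColor(im,cv2.COLOR_BGR2HSV)
for p in [(230,187),(205,165),(215,215),(180,180),(255,160)]: print(p,h[p[1],p[0]])
for nm,uv,z in [('RL',(189.5,157),.048),('FL',(222,228),.048),('FR',(290,207),.048),('handle',(300,212),.1)]: print(nm,ray('top',*uv,z).round(3))
E
```

```text
(230, 187) [ 19 113 191]
(205, 165) [ 73  10 177]
(215, 215) [ 65   8 181]
(180, 180) [ 18 142 140]
(255, 160) [ 76  16 177]
RL [0.67  0.476 0.048]
FL [0.471 0.365 0.048]
FR [0.544 0.18  0.048]
handle [0.522 0.155 0.1  ]
```

View pics/c0.png

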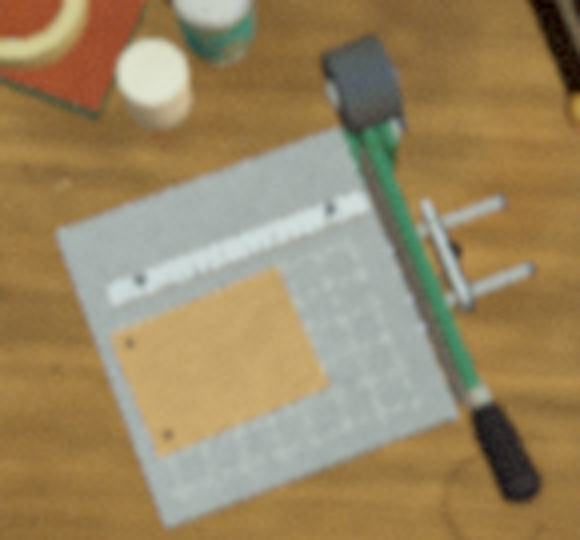

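View pics/c1.png

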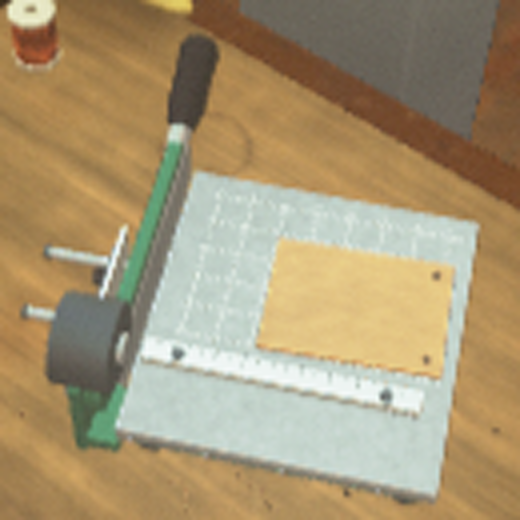

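```bash
cat > fit.py <<'E'
from h import *
from scipy.optimize import least_squares
f=lambda c,o:(np.array(c)+.5)/4-.5+o
T=lambda *c:f(c,(175,100)); S=lambda *c:f(c,(205,140))
def se2(p,q,z):
    c,s=np.cos(p[2]),np.sin(p[2]);return np.array([p[0]+c*q[0]-s*q[1],p[1]+s*q[0]+c*q[1],z])
def fit(obs,z,p0):
    r=lambda p:np.concatenate([proj(n,se2(p,q,z))-uv for n,q,uv in obs])
    s=least_squares(r,p0);return s.x,np.abs(s.fun).max()
bed=[('top',(.12,.11),T(57,232)),('top',(-.11,.11),T(165,525)),('top',(-.11,-.11),T(455,415)),
 ('side',(-.11,.11),S(478,225)),('side',(.12,.11),S(437,495)),('side',(-.11,-.11),S(197,172))]
bd=[('top',(.048,.065),T(110,332)),('top',(.048,-.065),T(277,267)),('top',(-.048,-.065),T(329,384)),('top',(-.048,.065),T(160,455)),
('side',(-.048,-.065),S(281,238)),('side',(-.048,.065),S(455,266)),('side',(.048,.065),S(440,375)),('side',(.048,-.065),S(257,347))]
sh,e=fit(bed,.048,[.6,.33,.5]); b,e2=fit(bd,.053,[.6,.33,.5])
def inv(p,X):
    c,s=np.cos(p[2]),np.sin(p[2]);d=np.array(X[:2])-p[:2];return np.array([c*d[0]+s*d[1],-s*d[0]+c*d[1]])
if __name__=='__main__':
    print('shear',sh,e,'board',b,e2,'board in shear',inv(sh,b),b[2]-sh[2])
    for uv in [T(427,203),T(467,303)]: print('gauge',inv(sh,ray('top',*uv,.059)))
    for n,uv in [('top',T(488,410)),('top',T(520,490)),('side',S(203,42)),('side',S(182,122))]: print('handle end seen',n,inv(sh,ray(n,*uv,.1)))
    np.save('sh.npy',sh)
    from itertools import product
    hm=se2(sh,(-.155,-.122),.098);print('handle',hm)
    for a,rot in product((30,35,40,45),(0,)):
        a=np.radians(a);c,s=np.cos(sh[2]),np.sin(sh[2]);X=np.array([c,s,0]);Y=np.array([-s,c,0]);Z=np.array([0,0,1.])
        y=-Y*np.cos(a)-Z*np.sin(a)
        for x in (X,-X):
            R=np.c_[x,y,np.cross(x,y)]
            out=[]
            for th in (0,.4,.8,1.1):
                pv=se2(sh,(.1,-.122),.075);g=np.arctan2(23-45,253)+th
                P=pv+.256*(-X*np.cos(g)+Z*np.sin(g))+y*.018
                q=ctrl.ik(P,R);out.append(None if q is None else np.round(q).tolist())
            print(np.degrees(a),x@X,out)
E
python3 fit.py
```

```text
shear [0.60806003 0.3295504  0.43705615] 0.9898755234849546 board [0.58217904 0.35426493 0.47110054] 0.9973079276733756 board in shear [-0.01298719  0.03334616] 0.03404439061864034
gauge [ 0.03862677 -0.1456643 ]
gauge [-0.04017393 -0.14478683]
handle end seen top [-0.12324262 -0.12329195]
handle end seen top [-0.1815261  -0.12276871]
handle end seen side [-0.19273854 -0.12334014]
handle end seen side [-0.10973354 -0.11894284]
handle [0.51926922 0.1534107  0.098     ]
29.999999999999996 0.9999999999999999 [[40.0, 53.0, 96.0, -62.0, 72.0, 59.0], [40.0, 44.0, 94.0, -59.0, 77.0, 49.0], [39.0, 39.0, 85.0, -58.0, 84.0, 36.0], [38.0, 39.0, 74.0, -58.0, 89.0, 26.0]]
29.999999999999996 -0.9999999999999999 [[40.0, 53.0, 96.0, -62.0, 72.0, -121.0], [40.0, 44.0, 94.0, -59.0, 77.0, -131.0], [39.0, 39.0, 85.0, -58.0, 84.0, -144.0], [38.0, 39.0, 74.0, -58.0, 89.0, -154.0]]
35.0 0.9999999999999999 [[39.0, 51.0, 97.0, -59.0, 67.0, 56.0], [39.0, 41.0, 95.0, -56.0, 74.0, 45.0], [38.0, 37.0, 85.0, -54.0, 82.0, 32.0], [36.0, 37.0, 73.0, -54.0, 87.0, 23.0]]
35.0 -0.9999999999999999 [[39.0, 51.0, 97.0, -5
[... 184 characters left out ...]
0, -57.0, 63.0, 53.0], [37.0, 39.0, 95.0, -53.0, 71.0, 42.0], [36.0, 35.0, 84.0, -50.0, 79.0, 29.0], [35.0, 36.0, 73.0, -49.0, 86.0, 20.0]]
40.0 -0.9999999999999999 [[37.0, 48.0, 98.0, -57.0, 63.0, -127.0], [37.0, 39.0, 95.0, -53.0, 71.0, -138.0], [36.0, 35.0, 84.0, -50.0, 79.0, -151.0], [35.0, 36.0, 73.0, -49.0, 86.0, -160.0]]
45.0 0.9999999999999999 [[35.0, 46.0, 99.0, -54.0, 60.0, 49.0], [35.0, 37.0, 95.0, -49.0, 68.0, 37.0], [34.0, 33.0, 84.0, -46.0, 77.0, 25.0], [33.0, 34.0, 72.0, -45.0, 84.0, 17.0]]
45.0 -0.9999999999999999 [[35.0, 46.0, 99.0, -54.0, 60.0, -131.0], [35.0, 37.0, 95.0, -49.0, 68.0, -143.0], [34.0, 33.0, 84.0, -46.0, 77.0, -155.0], [33.0, 34.0, 72.0, -45.0, 84.0, -163.0]]
```

```bash
cat >> h.py <<'E'
sh=np.load('sh.npy');C,S_=np.cos(sh[2]),np.sin(sh[2])
X=np.array([C,S_,0]);Y=np.array([-S_,C,0]);Z=np.array([0,0,1.])
W=lambda x,y,z:np.array([sh[0],sh[1],0])+x*X+y*Y+z*Z
a=np.radians(38);yt=-Y*np.cos(a)-Z*np.sin(a);R=np.c_[X,yt,np.cross(X,yt)]
def tcp(th):
    g=np.arctan2(-25,253)+th;r=np.hypot(.253,.025)
    return W(.1-r*np.cos(g),-.122,.075+r*np.sin(g))+yt*.020
E
python3 - <<'E'
from h import *
ctrl.command_gripper(0)
ctrl.goto(tcp(0)-yt*.15+Z*.1,R); ctrl.move_l(tcp(0)-yt*.15)
print(ctrl.current_contact_force())
print('hit',ctrl.move_l(tcp(0),vel=.08,contact_N=4),ctrl.current_tool_pos()-tcp(0),ctrl.current_contact_force(),ctrl.current_t())
cv2.imwrite('pics/s1.png',cv2.resize(ctrl.read_camera('side')[100:290,170:425],None,fx=3,fy=3))
E
```

```text
[-0.3967669  -0.42418949 -0.32007699]
hit False [3.41712507e-05 3.12758462e-04 1.50595870e-04] [-0.07814561 -0.55566963  0.24052282] 5.7167
```

View pics/s1.png

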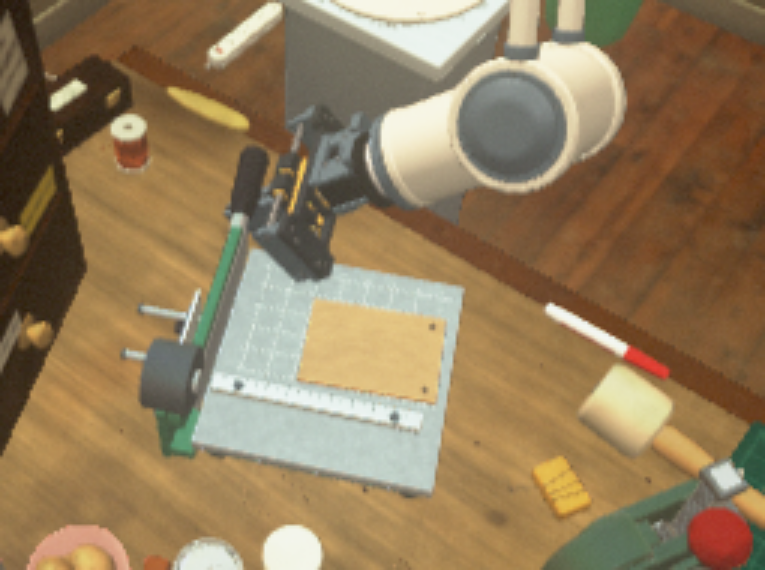

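The fingers are under the handle (handle at about (247,180), gripper body beside it at (300,220)) with no contact. Next I lift along the arc.

Run:
```python
from h import *
for th in np.arange(.08,1.13,.08):
    ctrl.move_l(tcp(th),vel=.07); F=ctrl.current_contact_force(); print(round(th,2),F.round(1))
ctrl.sleep(.5)
cv2.imwrite('pics/s2.png',cv2.resize(ctrl.read_camera('side')[60:290,170:425],None,fx=2.6,fy=2.6)); print(ctrl.current_t())
```

```text
0.08 [-0.3  2.  -2.5]
0.16 [-0.2  0.6 -1.9]
0.24 [-0.1  0.1 -2.5]
0.32 [ 0.5  0.  -2.2]
0.4 [-0.7  0.9 -1.6]
0.48 [ 0.   0.  -1.2]
0.56 [ 0.3 -0.3 -0.4]
0.64 [ 0.4  0.1 -0.8]
0.72 [ 1.3 -0.7  0.1]
0.8 [-0.1  0.1  0. ]
0.88 [ 0.  -0.8 -0.1]
0.96 [ 0.4 -0.6 -0.1]
1.04 [0.3 0.4 0.3]
1.12 [ 0.1 -0.2  0.2]
12.5
```

View pics/s2.png

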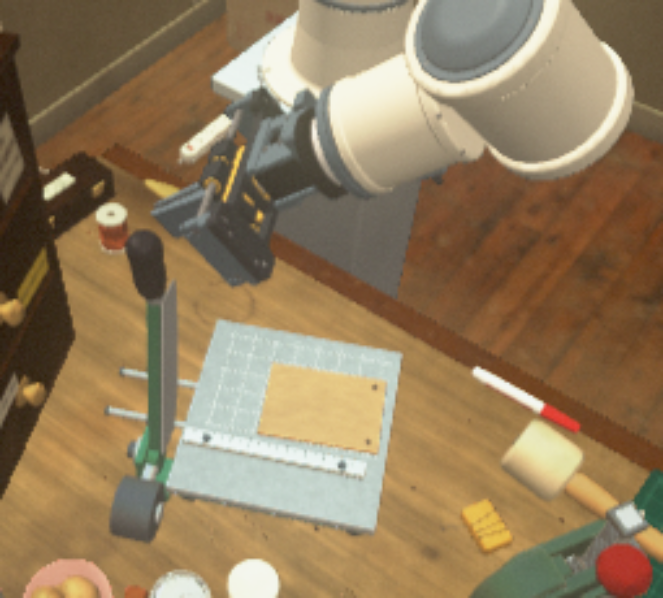

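```bash
cat >> h.py <<'E'
def down(x):return np.c_[x,-Z,np.cross(x,-Z)]
def best(p,x):
    q0=np.array(ctrl.current_q());c=[]
    for s in(1,-1):
        q=ctrl.ik(p,down(s*x))
        if q is not None:c.append((np.abs(np.array(q)-q0).max(),s))
    return down(min(c)[1]*x)
def pos():return np.r_[inv(ctrl.current_tool_pos()),ctrl.current_tool_pos()[2]].round(4)
def inv(P):
    d=P-np.array([sh[0],sh[1],0]);return np.array([d@X,d@Y])
E
python3 - <<'E'
from h import *
for th in(1.0,1.2,1.35):
    g=np.arctan2(23,253)+th;print(th,proj('side',W(.1-.254*np.cos(g),-.122,.075+.254*np.sin(g))))
ctrl.move_l(ctrl.current_tool_pos()-yt*.10-X*.03,vel=.2)
p=W(-.091,.033,.14);Rd=best(p,Y)
ctrl.goto(p,Rd);ctrl.command_gripper(.8)
ctrl.move_l(W(-.091,.033,.065),vel=.15)
print(ctrl.move_l(W(-.091,.033,.040),vel=.02,contact_N=2.5),pos())
z=ctrl.current_tool_pos()[2]; np.save('z.npy',z)
ctrl.move_l(W(-.091,.033,z+.0018),vel=.05);print(pos(),ctrl.current_contact_force(),ctrl.current_t())
E
```

```text
1.0 [237.31934682 143.2078012 ]
1.2 [231.24079862 151.76908883]
1.35 [226.1965473  161.47098726]
True [-0.0911  0.033   0.0483]
[-0.091  0.033  0.05 ] [-0.29770705 -0.82543152 -0.61593948] 17.25
```

Run:
```python
from h import *
z=float(np.load('z.npy'))+.0018
print(ctrl.move_l(W(-.03,.033,z),vel=.025,contact_N=4),pos(),ctrl.current_contact_force().round(2))
x=pos()[0];ctrl.move_l(W(x-.02,.033,z),vel=.1);ctrl.move_l(W(x-.02,.033,.13),vel=.2)
# left-end push: board centre x=.002, left end y~.098
p=W(.002,.135,.13);ctrl.goto(p,best(p,X));ctrl.command_gripper(.5)
im=ctrl.read_camera('side');cv2.imwrite('pics/s3.png',cv2.resize(im[120:290,190:390],None,fx=4,fy=3.5))
print(ctrl.current_t())
```

```text
True [-0.0659  0.0329  0.0495] [-0.32 -0.18 -0.58]
21.35
```

View pics/s3.png

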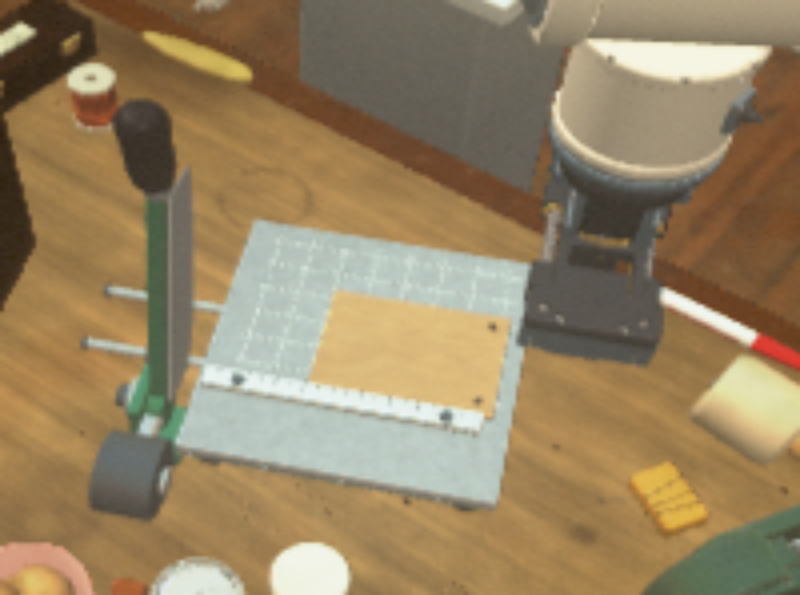

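The raised arm (handle at (145,140)) is clear, and the board's rear edge looks tucked against the fence along rows 380–415. Next I push right.

Run:
```python
from h import *
z=float(np.load('z.npy'))+.0018
ctrl.move_l(W(.002,.135,z),vel=.12);print(ctrl.current_contact_force().round(2))
print(ctrl.move_l(W(.002,.03,z),vel=.05,contact_N=4),pos(),ctrl.current_contact_force().round(2))
print(ctrl.move_l(W(.002,-.02,z),vel=.02,contact_N=4),pos(),ctrl.current_contact_force().round(2),ctrl.current_t())
y=pos()[1];ctrl.move_l(W(.002,y+.02,z),vel=.1);ctrl.move_l(W(.002,y+.02,.13),vel=.2)
yb=y-.018-.065
p=W(-.091,yb+.01,.13);ctrl.goto(p,best(p,Y));ctrl.command_gripper(.6);ctrl.move_l(W(-.091,yb+.01,z),vel=.12)
print(ctrl.move_l(W(-.03,yb+.01,z),vel=.02,contact_N=4),pos(),ctrl.current_t())
x=pos()[0];ctrl.move_l(W(x-.02,yb+.01,z),vel=.1);ctrl.move_l(W(x-.02,yb+.01,.13),vel=.2)
p=W(.0,.2,.2);ctrl.goto(p,best(p,X))
for n,r in(('side',(120,290,190,390)),('top',(90,240,170,340))):
    im=ctrl.read_camera(n);cv2.imwrite(f'pics/{n}9.png',im);cv2.imwrite(f'pics/{n}4.png',cv2.resize(im[r[0]:r[1],r[2]:r[3]],None,fx=4,fy=4,interpolation=cv2.INTER_CUBIC)[:600])
print(ctrl.current_t())
```

```text
[0.21 0.08 0.24]
False [0.002  0.0302 0.0501] [ 0.01  0.62 -0.34]
True [0.0018 0.0055 0.0498] [-2.35  3.28  3.67] 25.7583
True [-0.0656 -0.0675  0.0496] 30.6667
32.7917
```

View pics/top4.png

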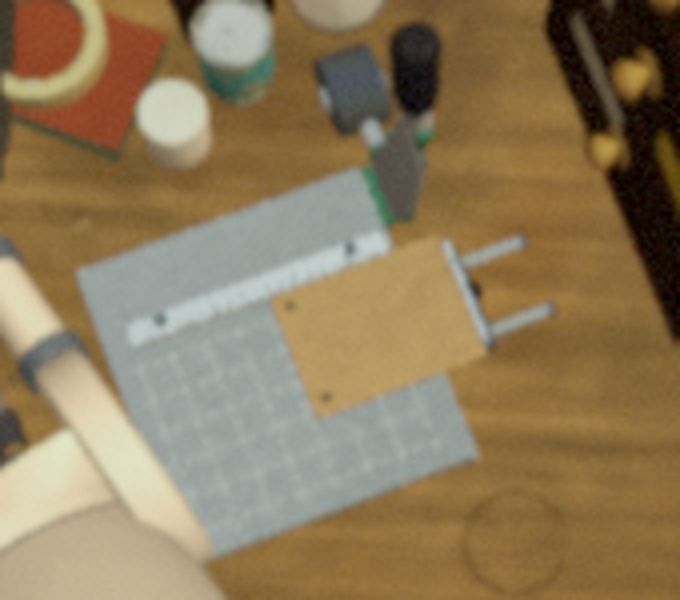

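View pics/side4.png

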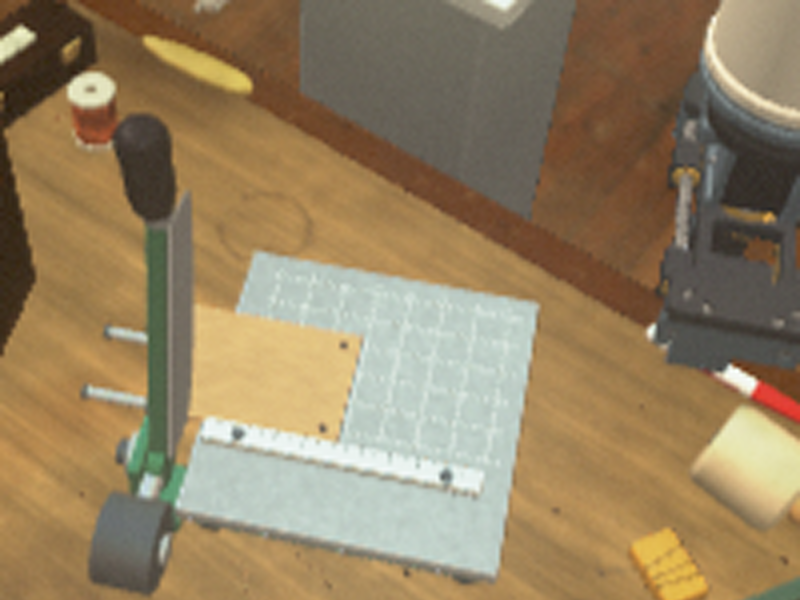

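The top view shows the board flush with the fence along row ~270 and its right end at the gauge plate (445,240)–(490,345). The side view shows the arm still raised. I'll do one more light right push as a check, then measure the corners.

Run:
```python
from h import *
f=lambda c:(np.array(c)+.5)/4-.5+np.array((170,90))
for nm,c in(('RL',(272,297)),('FL',(317,418)),('FR',(490,350)),('RR',(441,235))): print(nm,inv(ray('top',*f(c),.053)).round(4))
z=float(np.load('z.npy'))+.0018
p=W(.004,.03,.13);ctrl.goto(p,best(p,X));ctrl.command_gripper(.5);ctrl.move_l(W(.004,.03,z),vel=.12)
print(ctrl.move_l(W(.004,-.02,z),vel=.015,contact_N=4),pos(),ctrl.current_contact_force().round(2))
y=pos()[1];ctrl.move_l(W(.004,y+.02,z),vel=.05);ctrl.move_l(W(.004,y+.02,.13),vel=.2)
p=W(.0,.2,.2);ctrl.goto(p,best(p,X));ctrl.sleep(.3)
im=ctrl.read_camera('top');cv2.imwrite('pics/top5.png',cv2.resize(im[120:220,220:320],None,fx=6,fy=6,interpolation=cv2.INTER_CUBIC))
print(ctrl.current_t())
```

```text
RL [ 0.0477 -0.0151]
FL [-0.0465 -0.0136]
FR [-0.0444 -0.1459]
RR [ 0.0474 -0.1449]
True [0.0039 0.0055 0.0499] [-0.65  3.    2.61]
38.7333
```

View pics/top5.png

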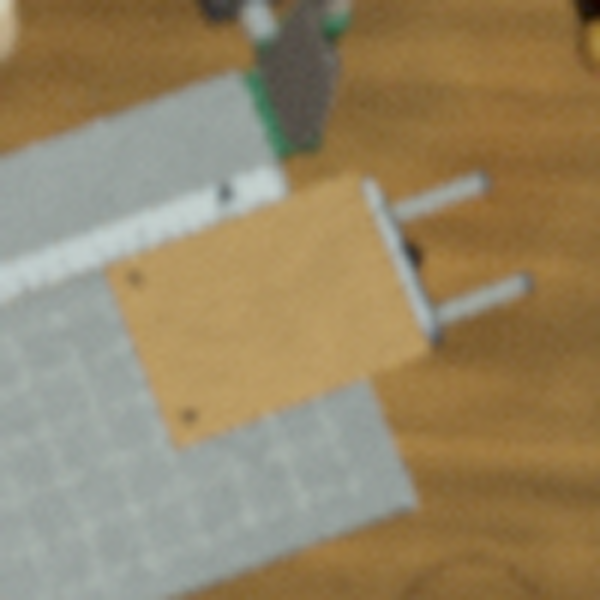

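The board is flush at both the fence and the gauge plate (370–430, 180–335). The push stopped at the same point as before, so I'm handing in.

```bash
python3 -c "
from bench import ctrl
print(ctrl.sign_off())"
```

```text
the job is handed in; nothing more can be done
None
```

I raised the blade arm, pushed the board against the fence and the gauge, and handed the job in at about 39 s. The sign-off gives no verdict.

- **Blade arm:** I lifted it from under the handle with the shut, tilted fingers, with a force of about 3 N or less. It fell up by itself, and the handle's pixel position matched 1.35 rad. The side and top pictures taken after the board pushes still show it raised.
- **Board:** I pushed it to the rear, right, to the rear again and right again with the partly opened fingertips. Each push was set to stop at a 4 N force change.
    - The repeated pushes stopped at the same places, x −65.9 and −65.6 mm and y 5.5 and 5.5 mm. This fits the fence and the gauge being the stops.
    - The picture taken before the last right push puts the board's right end at y about −145 mm, level with the measured gauge face.
    - In the same picture the rear corners are 2 to 3 mm short of the fence face at x = 50. That is within the camera's calibration error but near the 3 mm limit. The last view shows no gap and a square board.
- **Disagreement:** At the first right push the force also had an upward part of about 3.7 N, and about 2.6 N at the second. I did not find out why. The board shows flat in the pictures.
- **Surroundings:** I did not measure the loose things again. Nothing in the pictures looks moved, but the later pictures do not show all of them.

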